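# Turn the stirrer control unit's odd selector in line with a flat screwdriver

### The arm

A 6-joint arm with a two-finger parallel gripper is mounted at the origin on a cart in front of the work surface, level with it; the furniture and walls round the work are solid. World frame = base frame: x ahead of the robot, y to its left, z up, the work surface at z = 0. Lengths are in m, angles in rad, forces in N, time in s.
With the tool pointing down it reaches from about 0.275 to 0.75 m from the base axis. Payload 10.2 kg.
Tool frame: the origin (TCP) lies between the finger pads; the fingertips stand robot.nose_length ahead of it and the grasp point (between the pads) lies 11 mm behind it (robot.nose_length is the distance from the TCP to the fingertips, in m); z points along the fingers, y is the direction in which the jaws open and shut (so a half turn about z gives the same grasp; the last joint's range is limited). The gripper opens to 85 mm and grips with 20 to 120 N. Pads are 22 mm wide; open, the fingers measure 114 mm over their backs; the gripper's body (76 mm by 85 mm) begins 54 mm behind the grasp point. The pads swing forward as they close: fully open they stand 13 mm farther back than shut.
Start: joints at [-1.545, 0.313, 1.498, -0, 1.331, -0.223], TCP at [0.129, -0.509, 0.239] pointing down, gripper open.
Joint ranges: [-2.94, 2.94], [-0.97, 2.17], [0.19, 2.56], [-1.23, 4.37], [0.02, 3.11], [-2.88, 2.88]. Speed limits (rad/s): [2.39, 2.39, 3.01, 3.14, 3.14, 3.14].

### API

Orientations are given as a unit quaternion [w, x, y, z].
In Python, from workcell import robot gives the robot as it stands.
- The arm moves only by the tool apply_moves, never from a script. Its argument "moves" is one flat list of numbers, 7 for each row, row after row: the shift along the tool's x, y, z in mm, then the turn, a rotation vector about the tool's x, y, z in degrees, then the closure, from 0 (fully open) to 1 (shut). A call has 1 to 20 rows; each row is the pose to reach, as a shift and turn from the pose commanded when the call began, along the tool's axes at that moment; what a row does not reach only later rows make up. A row lasts 1/8 s, in which the tool goes at most 62.5 mm and 10.7 degrees, less where a joint would pass 70% of its speed; a pose out of reach is approached as far as the arm can. A call with a gripper value outside its range is refused whole. The fingers move at their own pace and stop on an object; "squeeze" is the grip in N (left out, the last holds). Time passes only in rows, so rows that repeat a pose let the fingers close. It gives the time, the measured TCP pose, the force and the opening at its end, in the units of the state.
- robot.sense(): the state, without advancing time (a new reading comes with each control period).
- robot.read_camera(name): name is "scene" or "top" or "wrist"; returns a dict with "img" (384x512x3 uint8, red, green, blue), "depth" (384x512 float32, m along the optical axis (not along the pixel's ray), 0 where there is no reading), "camera_matrix" (3x3 intrinsics, pixels), "rvec" (rotation vector, rad) and "tvec" (3), from world to camera coordinates, as OpenCV has them. Camera axes: x right, y down, z forward; pixel columns grow to the right and rows downward; lengths in m; the calibration is good to about 2 mm. The wrist camera is an equidistant fisheye: a pixel r from the principal point sees the ray r / f radians off the axis. A picture is of the moment at which its call begins.
- robot.hand_in(): hands the job in, once; it reports no verdict.
Trained networks look in the newest picture that a camera, given by its name, has taken for a name from the list of things; names that differ only in an ending like _2 or _b are one class to them, and where a whole thing is asked for, a point or a joint stands for the part that bears it (a point fixed in the world has none). Each returns a list of dicts, best first, with "confidence" (0 to 1); they miss things now and then, are a little off and sometimes report something else, mostly with a low value. They report only what shows in the picture. A call takes as long as a camera call. They do not tell look-alikes from the thing itself.
- robot.recognise(name, camera): "extent" ([left, top, width, height] in pixels, round what is visible of it).
- robot.pinpoint(name, camera): "pixel" ([row, column] in pixels: a listed point, or the origin of a listed thing).
The state is a dict: "clock": time; "joints": joint angles; "qd": joint speeds; "effort": joint torques, N m; "eef_pos": TCP position; "eef_rot": TCP orientation; "force": force on the tool from outside, world axes, zero at the start; "ft_torque": the same for the moment, N m; "width": opening from 0.0 (shut) to 1.0 (fully open).
Only numpy, scipy, OpenCV 4.12 (cv2) and the standard library are available. Lean on these libraries where they do the work, as an engineer would, in place of code of your own. Each camera call takes 0.05 s, during which the arm holds its last target.

### The job

Of the three slotted rotary switches on the flat control unit, one has its slot crosswise while the other two have theirs along the row. Take the flat screwdriver from its stand, put its blade in the crosswise slot and turn that switch a quarter turn clockwise (seen from above), so that its slot lies in line with the other two; then put the screwdriver back upright in its stand. Do not turn the other two switches and keep the fingers off the switches.

Things in the scene. Friction and masses are not known exactly. Their poses are not given: they have to be found in the camera images.
- unit: Flat fixed grey control unit with white top plate, 110 (x) x 250 (y) x 45 mm; origin under its centre. On top, in a row along its y, three like slotted switches 75 mm apart (middle one at the centre): bare-metal dials 50 mm across in black rings 62 mm across. Any one of the three may be the crosswise one. They turn with light friction (0.06 N m), without spring or click.
- slot_odd (a point): The crosswise switch: centre of its slot's mouth, on the dial's axis, 57.5 mm above the bench. Site x runs along the slot and turns with the dial; z is up. The slot is straight and runs across the whole dial, 10 mm wide, flared to 18 mm in its top 3.5 mm; its floor is 9.5 mm below the mouth.
- dial_odd (a joint): Angle of that dial, rad: 0 = slot crosswise to the row (starts within 6 degrees of it), grows clockwise seen from above, 1.571 = in line with the row; end stops at -0.12 and 1.63. The screwdriver's blade has about 13 degrees of play each way in the slot, so turn the hand some 10 degrees further than the dial shall turn.
- dial_second (a joint): Angle of one of the two other switches, same sense; starts in line with the row (1.571 within 2 degrees) and shall stay so.
- dial_third (a joint): The same for the other of these two.
- driver_handle (a point): Centre of the flat screwdriver's black handle, a bar 32 (point x) x 16 (point y) x 80 mm (point z, up): grasp it across the 16 mm. The blade's width lies along point x; a half turn makes no difference. Below the handle a round collar, 56 mm across, its underside 45 mm below this point, then a shaft 10 mm thick. 0.12 kg. It starts in the stand, blade down, this point 120 mm above the bench.
- driver_tip (a point): Middle of the screwdriver blade's lower edge, 105 mm below the handle's centre along the tool. The blade is 26 mm wide and 4 mm thick.
- stand_hole (a point): The screwdriver's stand: centre of its hole's mouth, 75 mm above the bench. A fixed grey block, 75 x 75 x 75 mm on a black foot 90 mm square, with one upright through hole 36 mm across (42 mm at the mouth). The shaft hangs in the hole, the collar rests on the block's top; the tool's yaw is free.
Things that resemble listed ones, but are neither listed nor needed, are in the scene too. What is meant by the part that bears driver_handle is not orange, and is the smaller of those in its own colour.

How it is judged:
On the way, in this order (a step that is already met when the one before it is completed fails the run):
1. the screwdriver's blade is in the slot of the crosswise switch, before that switch is turned (distance between driver_tip and slot_odd below 0.016 m and z of driver_tip in the frame of slot_odd below -0.003 m and value of joint dial_odd below 0.6 rad), for 0.1 s.
2. the switch has been turned in line with the row, the blade still in its slot (distance between driver_tip and slot_odd below 0.016 m and value of joint dial_odd above 1.22 rad), for 0.1 s.
At the end, for the whole second after the job is handed in: All three slots lie in line with the row within 20 degrees, and the screwdriver stands released in its stand: blade in the hole, collar down on the block (within 10 mm), upright within 11 degrees (value of joint each of dial_odd, dial_second, dial_third above 1.22 rad and horizontal distance between driver_tip and stand_hole below 0.015 m and z of driver_handle in the frame of stand_hole below 0.055 m and z of driver_tip in the frame of stand_hole below -0.04 m and angle between driver_handle's own z axis and vertical below 0.2 rad); the robot touches nothing.
It fails at once if one of the other two switches is turned out of line by more than 20 degrees (value of joint any of dial_second, dial_third below 1.22 rad).
It fails at once if the fingers push a switch (contact force between the fingers and switch_odd above 1 N or contact force between the fingers and switch_second above 1 N or contact force between the fingers and switch_third above 1 N).
It also fails if it takes over 54 s, if anything falls off the work surface, if the arm or the gripper's body presses on something with over 40 N, if the wrist force passes 120 N, or if a joint passes its speed limit or range.

## Working session

There is one attempt and no reset: what is moved stays moved. The work goes in short steps, Python scripts to look and compute and a tool call to move; the robot and the scene stay as the last step left them, time stands still between calls to the robot, and variables do not carry over. Pictures are saved under pics/ and viewed, and the job is handed in when it is done.

Besides the shell and the picture viewer there is one more tool, called as a command line: name --argument value ..., lists and objects as JSON in quotes. apply_moves: Moves the arm, as the interface text tells. Its arguments: {"type":"object","properties":{"moves":{"type":"array","items":{"type":"number"}},"squeeze":{"type":"number"}},"required":["moves"]}

```bash
ls; mkdir -p pics; cat > h.py <<'E'
from workcell import robot
import numpy as np, cv2
def cam(n,fn=None):
    c=robot.read_camera(n)
    if fn: cv2.imwrite('pics/'+fn,c['img'][:,:,::-1])
    return c
def world(c,row,col,d=None,fish=False,z=None):
    K=np.array(c['camera_matrix']);R,_=cv2.Rodrigues(np.array(c['rvec'],float));t=np.array(c['tvec'],float).ravel()
    x=(col-K[0,2])/K[0,0];y=(row-K[1,2])/K[1,1]
    if fish:
        r=np.hypot(x,y); s=np.tan(r)/r if r>1e-9 else 1; x*=s;y*=s
    ray=np.array([x,y,1.0])
    o=-R.T@t
    if z is not None:
        w=R.T@ray; return o+w*(z-o[2])/w[2]
    if d is None:
        r0,c0=int(round(row)),int(round(col)); d=np.median(c['depth'][r0-1:r0+2,c0-1:c0+2])
    return R.T@(ray*d-t)
E
python3 - <<'E'
from h import *
print(robot.nose_length, robot.sense())
for n in ['scene','top','wrist']:
    c=cam(n,n+'0.png')
    for o in ['unit','slot_odd','driver_handle','driver_tip','stand_hole']:
        print(n,o,[(np.round(p['pixel'],1).tolist(),round(p['confidence'],2),np.round(world(c,*p['pixel'],fish=n=='wrist'),3).tolist()) for p in robot.pinpoint(o,n)])
E
```

```text
pics
0.008 {'clock': 0.0, 'joints': array([-1.54540032e+00,  3.13456015e-01,  1.49843835e+00,  1.80458093e-05,
        1.33096907e+00, -2.23448768e-01]), 'qd': array([-0.00118826,  0.00092442,  0.00069309,  0.00057735,  0.00055035,
       -0.00011747]), 'effort': array([-5.77589199e-04, -4.12261534e+01, -2.59743655e+01, -2.10795697e-04,
        4.15896939e-03,  1.10229581e-05]), 'eef_pos': array([ 0.12926084, -0.50859222,  0.2387315 ]), 'eef_rot': array([-6.31411275e-04,  9.92269582e-01,  1.24099450e-01,  7.15380007e-05]), 'force': array([-0.21922538,  0.21265936, -0.29568401]), 'ft_torque': array([-0.02676137, -0.01103209,  0.00091227]), 'width': 0.9965875345295307}
scene unit [([224.6, 225.9], 0.7, [0.409, 0.248, 0.136])]
scene slot_odd [([203.1, 222.3], 0.52, [0.545, 0.117, 0.05])]
scene driver_handle [([191.7, 279.1], 0.93, [0.392, 0.096, 0.138]), ([232.8, 229.6], 0.82, [0.404, 0.245, 0.117]), ([146.1, 307.9], 0.76, [0.47, -0.156, 0.124])]
scene driver_tip [([271.8, 232.7], 0.96, [0.406, 0.239, 0.003]), ([238.0, 274.4], 0.74, [0.4, 0.096, 0.001])]
scene stand_hole [([158.5, 303.4], 0.68, [0.481, -0.156, 0.081])]
top unit [([179.6, 232.1], 0.61, [0.528, 0.114, 0.056])]
top slot_odd [([173.3, 233.7], 0.6, [0.546, 0.118, 0.05])]
top driver_handle [([197.2, 165.5], 0.91, [0.403, 0.227, 0.142]), ([240.2, 329.9], 0.89, [0.472, -0.169, 0.158])]
top driver_tip []
top stand_hole [([243.8, 325.0], 0.68, [0.466, -0.166, 0.121])]
wrist unit []
wrist slot_odd []
wrist driver_handle []
wrist driver_tip []
wrist stand_hole []
```

View pics/scene0.png

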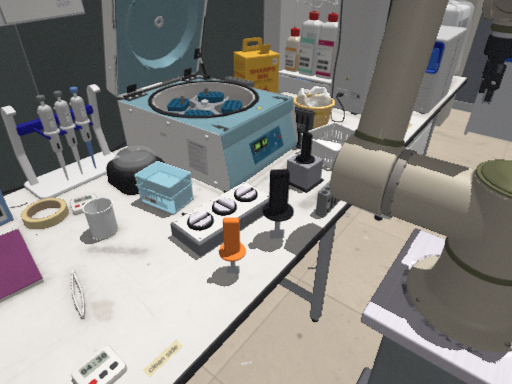

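View pics/top0.png

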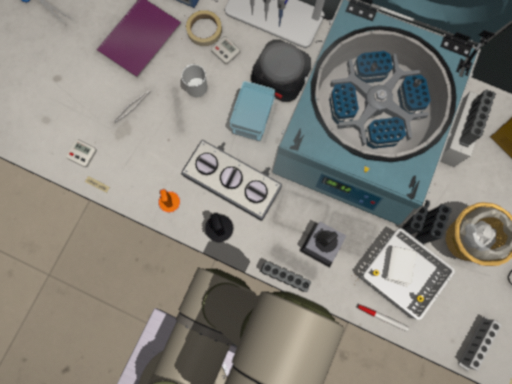

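Scene picture: there are three screwdriver-like things, orange at about (232,240), a black one standing free at about (279,195) and a black one in the grey block at about (305,145). The unit is at about (222,208). I'll enlarge both areas.

```bash
python3 - <<'E'
import cv2,numpy as np
s=cv2.imread('pics/scene0.png');t=cv2.imread('pics/top0.png')
a=cv2.resize(s[95:275,165:345],(600,600),interpolation=3)
cv2.imwrite('pics/cs.png',a)
cv2.imwrite('pics/ct.png',cv2.resize(t[130:280,150:350],(800,600),interpolation=3))
E
```

```text
(no output)
```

View pics/cs.png

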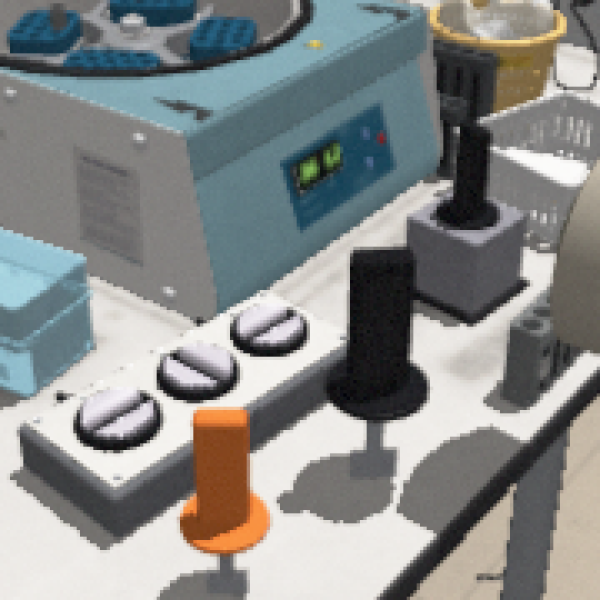

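View pics/ct.png

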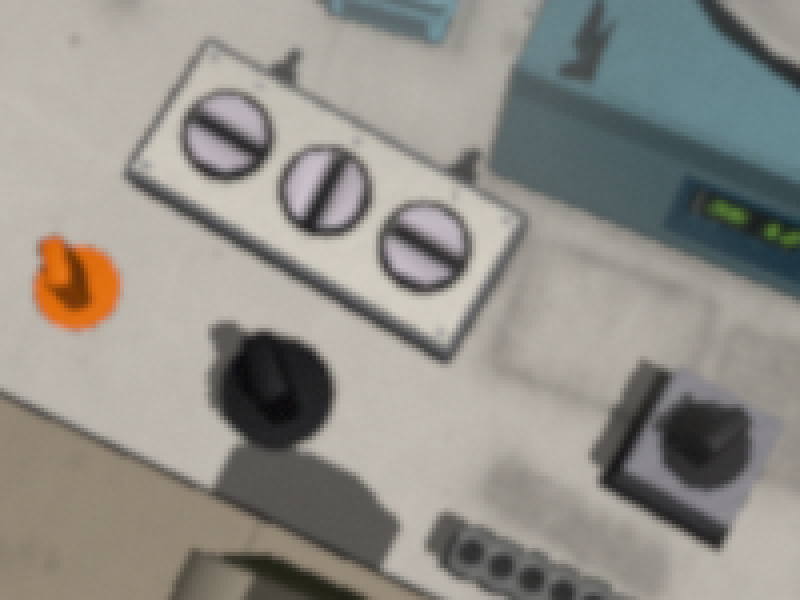

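Top crop: the middle switch, around (325,190) in the crop, is the crosswise one, and the two outer slots lie along the row. Of the black drivers, the one in the grey block (crop about (705,440)) is clearly smaller than the free-standing one (crop about (275,390)), and orange is excluded. So the target is the driver in the stand. Next I'll measure it from the depth.

```bash
cat >> h.py <<'E'
def cloud(c,fish=False):
    K=np.array(c['camera_matrix']);R,_=cv2.Rodrigues(np.array(c['rvec'],float));t=np.array(c['tvec'],float).ravel()
    H,W=c['depth'].shape;v,u=np.mgrid[:H,:W];x=(u-K[0,2])/K[0,0];y=(v-K[1,2])/K[1,1]
    if fish:
        r=np.hypot(x,y)+1e-9;s=np.tan(np.minimum(r,1.5))/r;x=x*s;y=y*s
    d=c['depth'];P=np.stack([x*d,y*d,d],-1)
    P=(P-t)@R; P[d<=0]=np.nan; return P
E
python3 - <<'E'
from h import *
for n in ['scene','top']:
    c=cam(n);P=cloud(c);img=c['img'].astype(int)
    near=np.hypot(P[...,0]-.475,P[...,1]+.16)<.09
    for lo,hi in [(.07,.08),(.08,.1),(.1,.15),(.15,.165),(.165,.2)]:
        m=near&(P[...,2]>lo)&(P[...,2]<hi)
        if m.sum()>3:
            q=P[m][:,:2].astype(np.float32); print(n,lo,m.sum(),q.mean(0),q.min(0),q.max(0),cv2.minAreaRect(q))
    m=(np.hypot(P[...,0]-.54,P[...,1]-.115)<.16)&(P[...,2]>.042)&(P[...,2]<.065)
    q=P[m][:,:2].astype(np.float32);print(n,'unit',m.sum(),cv2.minAreaRect(q))
    # 'near black' clutter heights
    for nm,x,y in [('big',.40,.096),('orange',.40,.24)]:
        m=(np.hypot(P[...,0]-x,P[...,1]-y)<.06)&(P[...,2]>.02);q=P[m];print(nm,q.min(0),q.max(0))
E
```

```text
scene 0.07 279 [ 0.4746155  -0.15432024] [ 0.44009885 -0.20353527] [ 0.5206936  -0.12434912] ((0.48125919699668884, -0.16575726866722107), (0.07779084891080856, 0.0769633874297142), 85.29058074951172)
scene 0.08 91 [ 0.47714677 -0.15938577] [ 0.45293024 -0.18850017] [ 0.50694585 -0.13851608] ((0.4758160710334778, -0.16025713086128235), (0.04900265485048294, 0.043132588267326355), 38.31855010986328)
scene 0.1 162 [ 0.4771055  -0.15917282] [ 0.4647006  -0.16871636] [ 0.49755245 -0.1517778 ] ((0.4807814061641693, -0.1595868021249771), (0.03267694264650345, 0.016609318554401398), 3.1805195808410645)
scene 0.15 55 [ 0.47798228 -0.16176364] [ 0.4644858  -0.17224348] [ 0.49598348 -0.15195394] ((0.48091116547584534, -0.16324059665203094), (0.01666443608701229, 0.03130991384387016), 76.05634307861328)
scene unit 2894 ((0.5639880895614624, 0.11031942069530487), (0.25581133365631104, 0.2730063796043396), 58.45905685424805)
big [0.36236061 0.05427278 0.02049169] [0.43425018 0.12524512 0.18817744]
orange [0.37853705 0.21018808 0.02035716] [0.43509403 0.26525897 0.14628964]
top 0.07 595 [ 0.478620
[... 341 characters left out ...]
8820114), 78.69551086425781)
top 0.1 25 [ 0.46766064 -0.16211925] [ 0.4641051  -0.17351493] [ 0.47885334 -0.15521754] ((0.4706183671951294, -0.16384778916835785), (0.016385851427912712, 0.011726755648851395), 70.76642608642578)
top 0.15 97 [ 0.47957018 -0.16721845] [ 0.4644076  -0.17975953] [ 0.49572513 -0.15545964] ((0.48047569394111633, -0.16727668046951294), (0.016108419746160507, 0.031679607927799225), 68.84680938720703)
top unit 3548 ((0.5678629875183105, 0.11360551416873932), (0.24583369493484497, 0.2980276048183441), 15.786121368408203)
big [0.36185242 0.05174186 0.07638405] [0.43266681 0.12285734 0.1926327 ]
orange [0.37926156 0.20603711 0.05786146] [0.4333947  0.26248829 0.14976647]
```

```bash
python3 - <<'E'
from h import *
for n in ['top','scene']:
    c=cam(n);P=cloud(c);img=c['img'].astype(int)
    near=(np.hypot(P[...,0]-.54,P[...,1]-.115)<.15)
    # white plate boundary: z 40-50 flat
    m=near&(P[...,2]>.038)&(P[...,2]<.066)
    k,l=cv2.connectedComponents(m.astype(np.uint8))
    best=np.bincount(l[m]).argmax();mm=l==best
    print(n,mm.sum(),cv2.minAreaRect(P[mm][:,:2].astype(np.float32)))
    for lo,hi in [(.040,.049),(.055,.066)]:
        m2=mm&(P[...,2]>lo)&(P[...,2]<hi);q=P[m2][:,:2].astype(np.float32);print(lo,len(q),cv2.minAreaRect(q))
    big=cv2.resize(c['img'],None,fx=1,fy=1)
c=cam('top')
# rectify plane z=.0575 at 0.25mm/px
K=np.array(c['camera_matrix']);R,_=cv2.Rodrigues(np.array(c['rvec'],float));t=np.array(c['tvec'],float).ravel()
for n in ['top','scene']:
    c=cam(n);s=0.0005
    X,Y=np.meshgrid(np.arange(600),np.arange(600))
    wx=.69-Y*s; wy=.265-X*s
    pts=np.stack([wx,wy,np.full_like(wx,.0575)],-1).reshape(-1,3)
    uv,_=cv2.projectPoints(pts,np.array(c['rvec'],float),np.array(c['tvec'],float),np.array(c['camera_matrix']),None)
    uv=uv.reshape(600,600,2).astype(np.float32)
    cv2.imwrite(f'pics/rect_{n}.png',cv2.remap(c['img'],uv[...,0],uv[...,1],cv2.INTER_CUBIC)[:,:,::-1])
E
```

```text
top 3748 ((0.5348745584487915, 0.12066351622343063), (0.24961109459400177, 0.11341872811317444), 84.84955596923828)
0.04 2350 ((0.5329293608665466, 0.12058841437101364), (0.24827970564365387, 0.10921569913625717), 84.84134674072266)
0.055 652 ((0.5326245427131653, 0.11921482533216476), (0.20795422792434692, 0.05971963703632355), 85.07502746582031)
scene 2615 ((0.5333220958709717, 0.12297271192073822), (0.24944311380386353, 0.1121983677148819), 84.56330108642578)
0.04 1622 ((0.5331099033355713, 0.12459875643253326), (0.24633736908435822, 0.10981545597314835), 84.76093292236328)
0.055 446 ((0.5349913835525513, 0.12098222970962524), (0.201368048787117, 0.051990799605846405), 84.92715454101562)
```

View pics/rect_top.png

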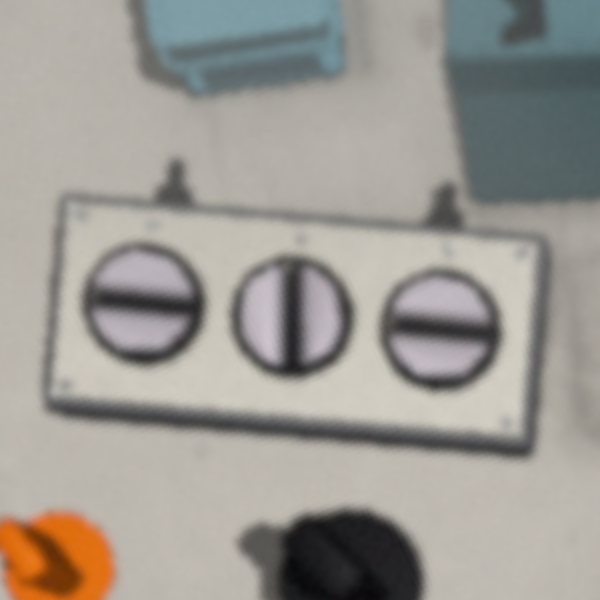

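View pics/rect_scene.png

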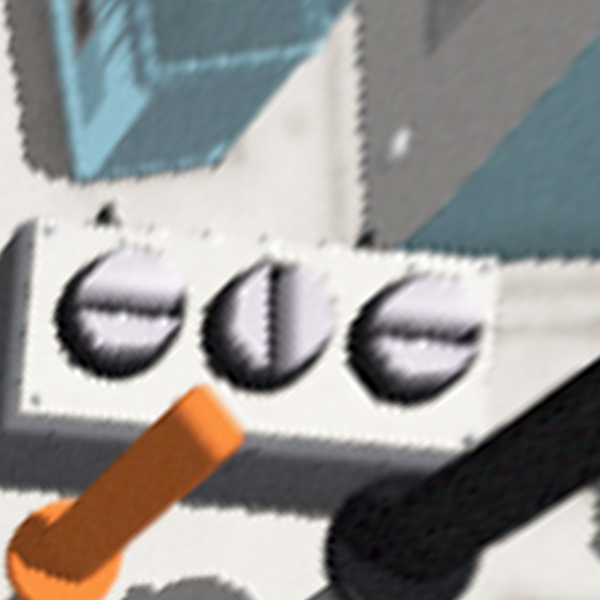

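The middle dial is at about (292,316) in the rectified top picture, giving (0.532, 0.119). The slot's yaw is about -1° and the unit's about -5°. Next I'll check clearances and then move over the stand.

```bash
python3 - <<'E'
from h import *
P=np.concatenate([cloud(cam(n)).reshape(-1,3) for n in ['top','scene']])
P=P[np.isfinite(P).all(1)]
for nm,x,y,zl in [('stand',.481,-.167,.1),('unit',.533,.12,.13)]:
  for z in [zl,.2,.3]:
    d=np.hypot(P[:,0]-x,P[:,1]-y); m=(P[:,2]>z)&(d>.03); i=np.argsort(np.where(m,d,9))[:3]; print(nm,z,d[i],P[i])
# tallest things in the transfer corridor
for y in np.arange(-.5,.2,.05):
  m=(abs(P[:,1]-y)<.03)&(P[:,0]>.3)&(P[:,0]<.6);q=P[m]
  print(round(y,2),q[q[:,2].argmax()] if len(q) else None)
E
```

```text
stand 0.1 [0.14020958 0.14066519 0.14070177] [[ 0.62081689 -0.15651369  0.1001648 ]
 [ 0.62115165 -0.1549912   0.10710481]
 [ 0.619651   -0.14306487  0.10226239]]
stand 0.2 [0.17560023 0.17602067 0.17616634] [[ 0.3061095  -0.15122802  0.63449717]
 [ 0.30601552 -0.14792888  0.63783634]
 [ 0.30541558 -0.15269306  0.63615957]]
stand 0.3 [0.17560023 0.17602067 0.17616634] [[ 0.3061095  -0.15122802  0.63449717]
 [ 0.30601552 -0.14792888  0.63783634]
 [ 0.30541558 -0.15269306  0.63615957]]
unit 0.13 [0.11603481 0.11631427 0.11635542] [[0.61254757 0.0355236  0.14048894]
 [0.61109996 0.033806   0.15490137]
 [0.61287082 0.03538774 0.13739507]]
unit 0.2 [0.24408049 0.24480551 0.24489039] [[0.30018668 0.04669756 0.20814498]
 [0.29991459 0.04516065 0.21683041]
 [0.29811576 0.05071295 0.20842044]]
unit 0.3 [0.28252068 0.28265651 0.28269772] [[ 0.27846024 -0.00258648  0.30315103]
 [ 0.28034808 -0.0067348   0.3033968 ]
 [ 0.27593504  0.00237515  0.30130476]]
-0.5 [ 0.59974563 -0.49102338  0.16032509]
-0.45 [ 0.5997969  -0.47908839  0.13311102]
-0.4 [ 0.59436356 -0.40356514  0.12560101]
-0.35 [ 0.59270481 -0.37943421  0.0931335 ]
-0.3 [ 0.54993938 -0.31203809  0.07770749]
-0.25 [ 0.36412201 -0.27688844  0.00959034]
-0.2 [ 0.49046118 -0.17085522  0.1646731 ]
-0.15 [ 0.30020406 -0.13493496  0.65935088]
-0.1 [ 0.30035388 -0.12946835  0.65857764]
-0.05 [ 0.30182213 -0.02126505  0.22698592]
-0.0 [0.30098289 0.00362096 0.24337712]
0.05 [0.30051362 0.02027587 0.23722975]
0.1 [0.39723588 0.09045895 0.1912163 ]
0.15 [0.39040033 0.12121935 0.08601816]
```

```bash
cat >> h.py <<'E'
from scipy.spatial.transform import Rotation as Ro
def rot():
    q=robot.sense()['eef_rot'];return Ro.from_quat([q[1],q[2],q[3],q[0]])
def to(p,yaw=None):
    """shift mm and rotvec deg to go to world p with tool down and tool-x yaw"""
    s=robot.sense();R=rot();sh=R.inv().apply(np.array(p)-s['eef_pos'])*1000
    if yaw is None: rv=np.zeros(3)
    else:
        y=np.radians(yaw);T=Ro.from_matrix(np.array([[np.cos(y),np.sin(y),0],[np.sin(y),-np.cos(y),0],[0,0,-1]]).T)
        rv=np.degrees((R.inv()*T).as_rotvec())
    return np.round(sh,1),np.round(rv,2)
def yaw():
    v=rot().apply([1,0,0]);return np.degrees(np.arctan2(v[1],v[0])),rot().apply([0,0,1])
E
python3 - <<'E'
from h import *
print(to([.481,-.167,.27],162),yaw())
E
```

```text
(array([ 425.1, -244.7,  -30.7]), array([  -0.  ,    0.  , -147.74])) (np.float64(14.256444830286071), array([-2.60702714e-05, -2.22288601e-05, -9.99999999e-01]))
```

apply_moves --moves '[27,-15,-2,0,0,-9,0,53,-31,-4,0,0,-18,0,80,-46,-6,0,0,-28,0,106,-61,-8,0,0,-37,0,133,-76,-10,0,0,-46,0,159,-92,-12,0,0,-55,0,186,-107,-14,0,0,-65,0,213,-122,-16,0,0,-74,0,239,-138,-17,0,0,-83,0,266,-153,-19,0,0,-92,0,292,-168,-21,0,0,-102,0,319,-184,-23,0,0,-111,0,345,-199,-25,0,0,-120,0,372,-214,-27,0,0,-129,0,399,-229,-29,0,0,-139,0,425,-245,-31,0,0,-148,0,425,-245,-31,0,0,-148,0,425,-245,-31,0,0,-148,0]'

```text
clock: 3.6
eef_pos: [0.4805, -0.167, 0.2702]
eef_rot: [-0.0, 0.155, 0.988, -0.0]
force: [-0.1, 0.9, 0.3]
width: 0.996
```

```bash
python3 - <<'E'
from h import *
s=robot.sense();print(s['clock'],s['joints'],s['eef_pos'],yaw())
c=cam('wrist','w1.png');P=cloud(c,True)
for o in ['driver_handle','stand_hole']: print(o,[(np.round(p['pixel'],1).tolist(),round(p['confidence'],2),np.round(world(c,*p['pixel'],fish=True),3).tolist()) for p in robot.pinpoint(o,'wrist')])
near=np.hypot(P[...,0]-.48,P[...,1]+.166)<.06
for lo,hi in [(.068,.078),(.079,.09),(.15,.17)]:
    m=near&(P[...,2]>lo)&(P[...,2]<hi);q=P[m][:,:2].astype(np.float32)
    if len(q)>3: print(lo,len(q),np.median(P[m][:,2]),cv2.minAreaRect(q))
E
```

```text
3.6 [-5.65116330e-01  2.55475293e-01  1.49253872e+00 -2.50016495e-04
  1.39389242e+00 -1.82430508e+00] [ 0.48048562 -0.16703763  0.27018971] (np.float64(162.14872259263495), array([-3.96792604e-04, -3.98170339e-05, -9.99999920e-01]))
driver_handle [([45.1, 462.1], 0.83, [0.403, 0.077, 0.151]), ([182.3, 254.2], 0.56, [0.474, -0.164, 0.158])]
stand_hole []
0.068 2519 0.07360751047512347 ((0.48267221450805664, -0.16729578375816345), (0.07479123026132584, 0.07635928690433502), 85.90803527832031)
0.079 319 0.07939611098570411 ((0.4811522960662842, -0.16592749953269958), (0.05374205857515335, 0.05040968954563141), 71.94255828857422)
0.15 642 0.1580307400217296 ((0.4829272925853729, -0.16709038615226746), (0.015979306772351265, 0.03232644125819206), 65.46987915039062)
```

View pics/w1.png

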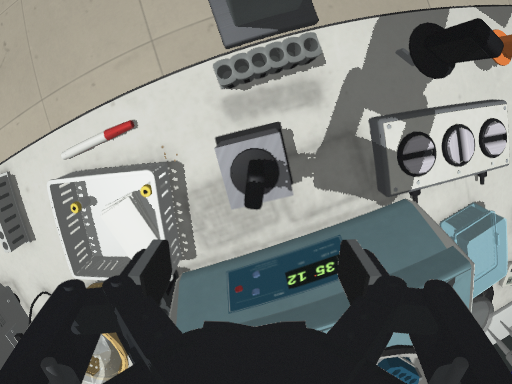

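The wrist view shows the driver in its stand at about (256,180), with the top of the handle at (0.483, -0.167, 0.158) and its yaw near 156°. It agrees with the other cameras, so I'll descend.

```bash
python3 - <<'E'
from h import *
print(to([.4825,-.167,.108],157))
E
```

```text
(array([ -1.9,   1. , 162.3]), array([-0.  , -0.  ,  5.14]))
```

apply_moves --moves '[-2,1,40,0,0,5,0,-2,1,80,0,0,5,0,-2,1,115,0,0,5,0,-2,1,140,0,0,5,0,-2,1,155,0,0,5,0,-2,1,162,0,0,5,0,-2,1,162,0,0,5,0,-2,1,162,0,0,5,0.4,-2,1,162,0,0,5,0.7,-2,1,162,0,0,5,1,-2,1,162,0,0,5,1,-2,1,162,0,0,5,1,-2,1,162,0,0,5,1,-2,1,162,0,0,5,1]' --squeeze 70

```text
clock: 5.5
eef_pos: [0.4833, -0.1665, 0.1085]
eef_rot: [0.0, 0.197, 0.98, -0.0]
force: [-0.0, 0.7, 4.1]
width: 0.178
```

```bash
python3 - <<'E'
from h import *
s=robot.sense();print(s['clock'],s['eef_pos'],s['width'],s['force'],s['ft_torque'],yaw())
print(to([.4825,-.167,.26],None))
E
```

```text
5.5 [ 0.48325238 -0.16649783  0.10854476] 0.17750998607211235 [-0.01509282  0.71915848  4.14103296] [ 0.08939363 -0.02362509  0.04454254] (np.float64(157.25415346983533), array([ 5.65449094e-04, -3.05037269e-04, -9.99999794e-01]))
(array([   0.4,   -0.8, -151.5]), array([0., 0., 0.]))
```

apply_moves --moves '[0,0,-20,0,0,0,1,0,0,-50,0,0,0,1,0,0,-90,0,0,0,1,0,0,-130,0,0,0,1,0,0,-150,0,0,0,1,0,0,-150,0,0,0,1]'

```text
clock: 6.25
eef_pos: [0.4832, -0.1665, 0.2588]
eef_rot: [0.001, 0.197, 0.98, -0.0]
force: [-0.9, 0.0, -1.4]
width: 0.181
```

```bash
python3 - <<'E'
from h import *
s=robot.sense();print(s['clock'],s['eef_pos'],s['width'],s['force'],yaw())
cam('scene','s2.png');c=cam('wrist','w2.png')
for n in ['scene']:
  c=cam(n);P=cloud(c)
  for o in ['driver_handle','driver_tip']: print(o,[(np.round(p['pixel'],1).tolist(),round(p['confidence'],2),np.round(world(c,*p['pixel']),3).tolist()) for p in robot.pinpoint(o,n)])
a=cv2.imread('pics/s2.png');cv2.imwrite('pics/s2c.png',cv2.resize(a[60:210,230:430],(800,600),interpolation=3))
print(to([.5325,.1195,.2585],179))
E
```

```text
6.25 [ 0.48322297 -0.16649289  0.25877867] 0.18128980399107947 [-0.87442127  0.02193625 -1.38278094] (np.float64(157.25601361139962), array([ 1.24856193e-03, -8.02718448e-04, -9.99998898e-01]))
driver_handle [([92.8, 313.5], 0.87, [0.469, -0.158, 0.275]), ([191.1, 277.7], 0.56, [0.395, 0.098, 0.14])]
driver_tip [([233.5, 276.2], 0.77, [0.398, 0.091, 0.013]), ([132.8, 306.2], 0.75, [0.584, -0.344, 0.064]), ([272.8, 234.0], 0.6, [0.403, 0.238, 0.001])]
(array([ 64.6, 282.7,  -1.2]), array([  0.05,  -0.13, -21.75]))
```

View pics/s2c.png

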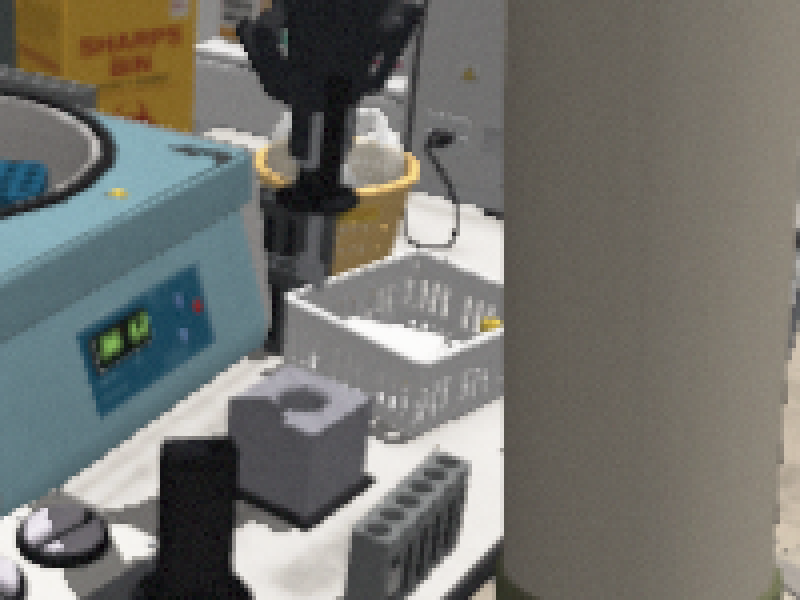

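The driver is held and hangs upright, and the hole in the stand is empty. I'll carry it over to the middle switch.

apply_moves --moves '[4,18,0,0,0,-1,1,13,57,0,0,0,-4,1,24,105,0,0,0,-8,1,35,153,0,0,0,-12,1,46,200,0,0,0,-16,1,56,245,0,0,0,-19,1,63,274,0,0,0,-21,1,65,283,0,0,0,-22,1,65,283,0,0,0,-22,1,65,283,0,0,0,-22,1]'

```text
clock: 7.75
eef_pos: [0.5325, 0.119, 0.2582]
eef_rot: [-0.0, 0.007, 1.0, -0.0]
force: [-0.0, -0.5, -2.1]
width: 0.179
```

```bash
python3 - <<'E'
from h import *
s=robot.sense();print(s['clock'],s['joints'],s['eef_pos'],s['width'],s['force'],yaw())
for n in ['scene','top','wrist']:
  c=cam(n,f'{n}3.png')
  for o in ['slot_odd','driver_tip']: print(n,o,[(np.round(p['pixel'],1).tolist(),round(p['confidence'],2),np.round(world(c,*p['pixel'],fish=n=='wrist',z=.0575 if o[0]=='s' else None),3).tolist()) for p in robot.pinpoint(o,n)])
  if n=='wrist':
    P=cloud(c,True); m=(np.hypot(P[...,0]-.533,P[...,1]-.12)<.15)&(P[...,2]>.035)&(P[...,2]<.063)
    k,l=cv2.connectedComponents(m.astype(np.uint8));mm=l==np.bincount(l[m]).argmax()
    print(mm.sum(),cv2.minAreaRect(P[mm][:,:2].astype(np.float32)))
a=cv2.imread('pics/scene3.png');cv2.imwrite('pics/s3c.png',cv2.resize(a[90:240,150:350],(800,600),interpolation=3))
E
```

```text
7.75 [ 5.10943688e-03  3.45788933e-01  1.40277497e+00 -1.91357398e-04
  1.39319389e+00 -1.55144376e+00] [0.53245783 0.11897552 0.25824437] 0.17852862962439645 [-0.04292637 -0.45834601 -2.07407512] (np.float64(179.1858656117851), array([-1.64177748e-04, -1.89188686e-04, -9.99999969e-01]))
scene slot_odd [([204.7, 222.0], 0.48, [0.534, 0.13, 0.057])]
scene driver_tip [([166.9, 225.5], 0.93, [0.606, 0.036, 0.095]), ([272.3, 233.7], 0.77, [0.405, 0.237, 0.001]), ([236.5, 275.1], 0.57, [0.399, 0.094, 0.005])]
top slot_odd [([175.2, 229.1], 0.74, [0.535, 0.125, 0.058])]
top driver_tip []
wrist slot_odd [([173.7, 252.9], 0.6, [0.538, 0.118, 0.057])]
wrist driver_tip [([196.2, 252.1], 0.58, [0.512, 0.119, 0.228])]
15177 ((0.5352053046226501, 0.12145881354808807), (0.2503403425216675, 0.11044108867645264), 84.6817855834961)
```

View pics/s3c.png

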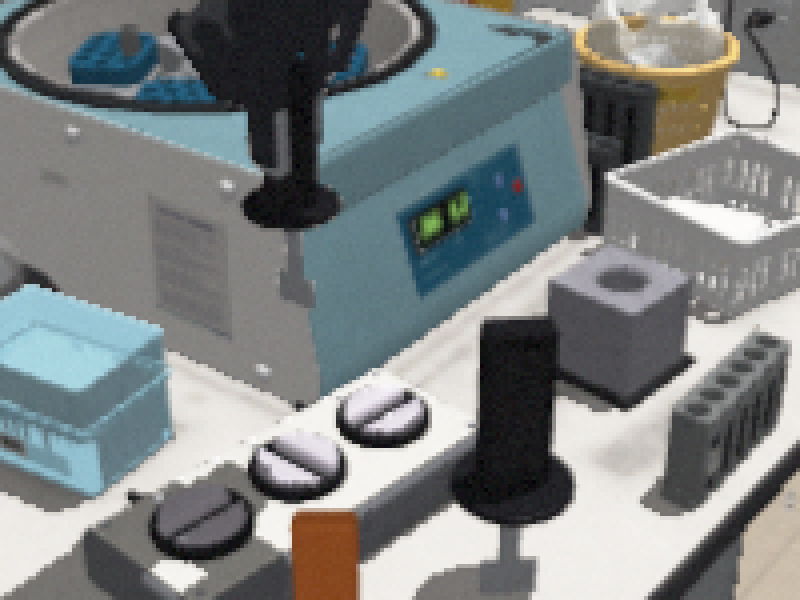

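View pics/wrist3.png

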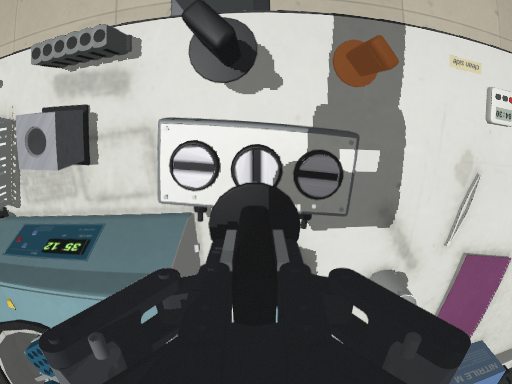

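```bash
python3 - <<'E'
from h import *
c=cam('wrist')
for p in [(165,194),(174,319),(169.5,256.5)]: print(world(c,*p,fish=True,z=.0575))
s=cam('scene');p=robot.sense()['eef_pos']
for q in ([0,0,-.0935],[0,0,-.0335]):
  uv,_=cv2.projectPoints((p+q)[None],np.array(s['rvec'],float),np.array(s['tvec'],float),np.array(s['camera_matrix'],float),None);print(uv.ravel())
# slot pose from top view rectified 
t=cam('top');sc=.00025
X,Y=np.meshgrid(np.arange(600),np.arange(600))
for n,cc in [('w',c)]:
  wx=.60-Y*sc;wy=.195-X*sc
  R,_=cv2.Rodrigues(np.array(cc['rvec'],float));Pc=np.stack([wx,wy,np.full_like(wx,.0575)],-1)@R.T+np.array(cc['tvec'],float).ravel()
  r=np.hypot(Pc[...,0],Pc[...,1]);th=np.arctan2(r,Pc[...,2]);K=np.array(cc['camera_matrix'])
  u=(K[0,0]*th*Pc[...,0]/r+K[0,2]).astype(np.float32);v=(K[1,1]*th*Pc[...,1]/r+K[1,2]).astype(np.float32)
  cv2.imwrite('pics/rectw.png',cv2.remap(cc['img'],u,v,cv2.INTER_CUBIC)[:,:,::-1])
E
```

```text
[0.52625027 0.05009421 0.0575    ]
[0.53914136 0.19541061 0.0575    ]
[0.53306321 0.1223653  0.0575    ]
[223.29214873 165.06061757]
[222.01271103 141.33930047]
```

View pics/rectw.png

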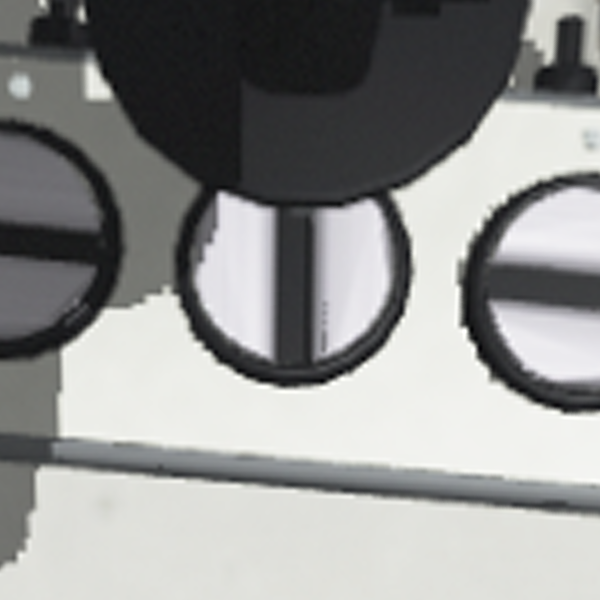

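The rectified wrist view puts the slot at column 294, so y ≈ 0.1215 with a yaw near 0°, and the dial centre at x ≈ 0.533. I'll correct by +2 mm in y and +1 mm in x, then descend.

```bash
python3 - <<'E'
from h import *
print(to([.5333,.121,.145],179.7))
E
```

```text
(array([ -0.8,   1.3, 113.3]), array([ 0.  , -0.  , -0.45]))
```

apply_moves --moves '[-1,1.5,25,0,0,0,1,-1,1.5,60,0,0,0,1,-1,1.5,85,0,0,0,1,-1,1.5,93,0,0,0,1,-1,1.5,93,0,0,0,1]'

```text
clock: 8.98
eef_pos: [0.5337, 0.1212, 0.1657]
eef_rot: [0.0, 0.006, 1.0, -0.0]
force: [-0.5, 1.1, -1.4]
width: 0.175
```

```bash
python3 - <<'E'
from h import *
s=robot.sense();print(s['clock'],s['eef_pos'],s['force'],yaw())
print(to([.5333,.121,.145],179.7))
cam('scene','s4.png')
a=cv2.imread('pics/s4.png');cv2.imwrite('pics/s4c.png',cv2.resize(a[140:240,170:290],(720,600),interpolation=3))
E
```

```text
8.975 [0.5337195  0.12122649 0.16565014] [-0.4824225   1.10332617 -1.41433479] (np.float64(179.25692469574474), array([ 2.19407096e-04, -1.32105580e-05, -9.99999976e-01]))
(array([ 0.4, -0.2, 20.7]), array([-0.  ,  0.01, -0.44]))
```

View pics/s4c.png

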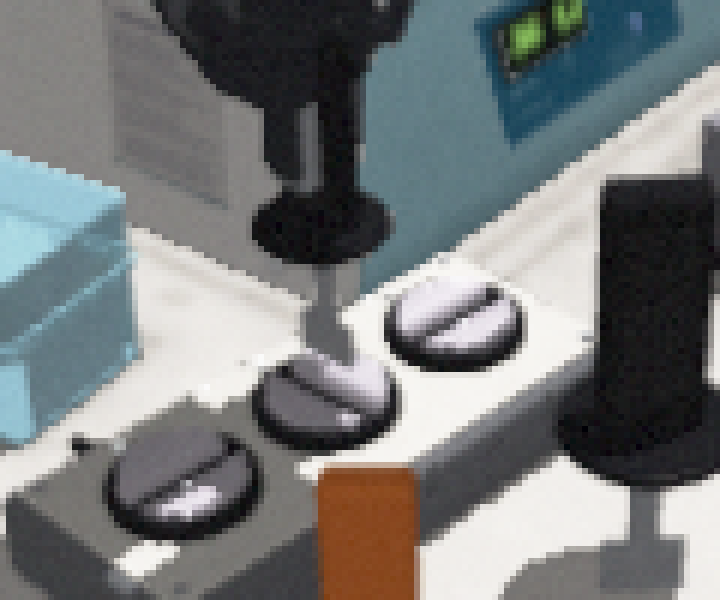

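The blade, at about (329,350) in the crop, hangs over the middle dial at about (327,400) and lies parallel to the slot. I'll lower it.

apply_moves --moves '[0,0,6,0,0,0,1,0,0,12,0,0,0,1,0,0,17,0,0,0,1,0,0,21,0,0,0,1,0,0,21,0,0,0,1,0,0,21,0,0,0,1]'

```text
clock: 9.78
eef_pos: [0.5336, 0.1212, 0.1444]
eef_rot: [0.0, 0.006, 1.0, 0.0]
force: [-0.1, -0.7, -1.2]
width: 0.181
```

```bash
python3 - <<'E'
from h import *
s=robot.sense();print(s['clock'],s['eef_pos'],s['force'],s['ft_torque'],yaw(),s['joints'][5])
cam('scene','s5.png')
a=cv2.imread('pics/s5.png');cv2.imwrite('pics/s5c.png',cv2.resize(a[140:240,170:290],(720,600),interpolation=3))
E
```

```text
9.775 [0.53363669 0.12122205 0.14442605] [-0.08206491 -0.70048677 -1.15923937] [0.00429754 0.00705832 0.02333906] (np.float64(179.25539927824536), array([ 2.40734414e-04,  1.20744509e-05, -9.99999971e-01])) -1.548595708112035
```

View pics/s5c.png

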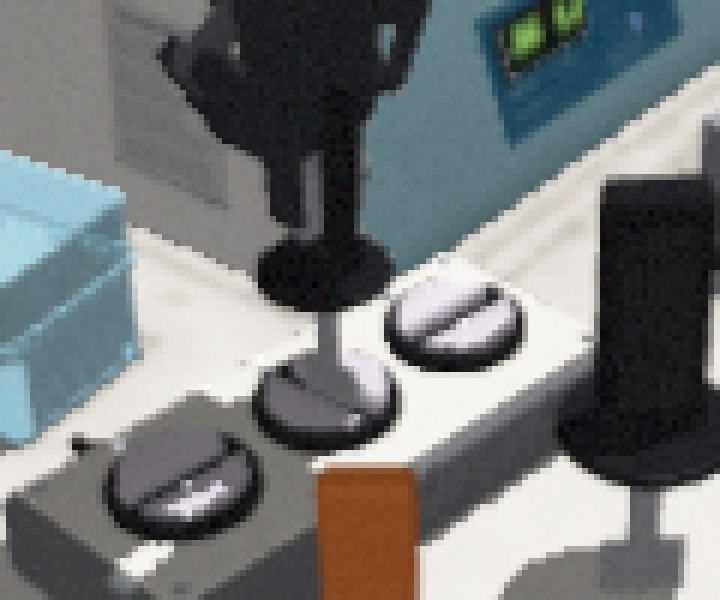

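The blade is in the slot: the tip is at about z = 0.051 and no force shows. I'll turn clockwise, which is positive about tool z.

apply_moves --moves '[0,0,0,0,0,4,1,0,0,0,0,0,12,1,0,0,0,0,0,20,1,0,0,0,0,0,28,1,0,0,0,0,0,36,1,0,0,0,0,0,44,1,0,0,0,0,0,52,1,0,0,0,0,0,60,1,0,0,0,0,0,68,1,0,0,0,0,0,76,1,0,0,0,0,0,84,1,0,0,0,0,0,92,1,0,0,0,0,0,99,1,0,0,0,0,0,104,1,0,0,0,0,0,104,1,0,0,0,0,0,104,1]'

```text
clock: 11.82
eef_pos: [0.5339, 0.1213, 0.1446]
eef_rot: [0.0, 0.791, 0.611, 0.001]
force: [2.2, 1.8, -1.0]
width: 0.177
```

```bash
python3 - <<'E'
from h import *
s=robot.sense();print(s['clock'],s['eef_pos'],s['force'],s['ft_torque'],yaw(),s['joints'][5])
cam('scene','s6.png');cam('wrist','w6.png')
a=cv2.imread('pics/s6.png');cv2.imwrite('pics/s6c.png',cv2.resize(a[140:240,170:290],(720,600),interpolation=3))
E
```

```text
11.825 [0.53388559 0.12133438 0.14455873] [ 2.21910831  1.817669   -1.01759777] [ 0.57261915 -0.52908872  0.03033174] (np.float64(75.35210034848215), array([ 1.14681331e-03,  2.77924573e-04, -9.99999304e-01])) 0.264824781080534
```

View pics/s6c.png

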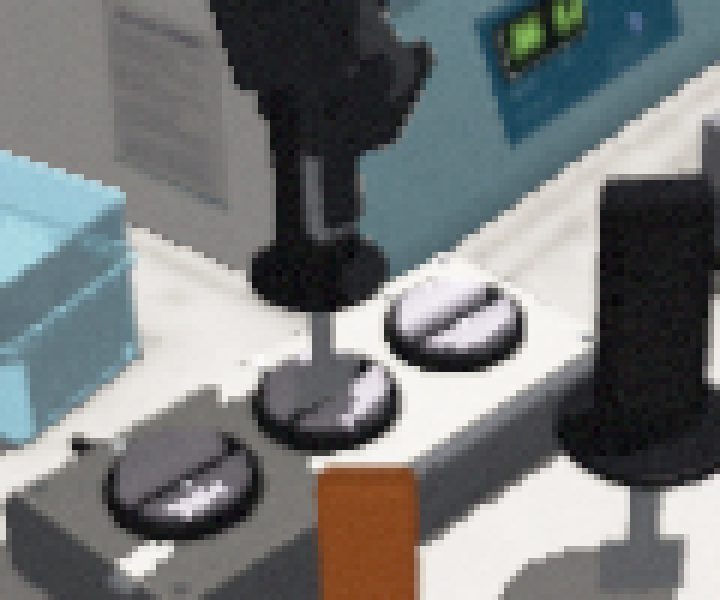

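View pics/w6.png

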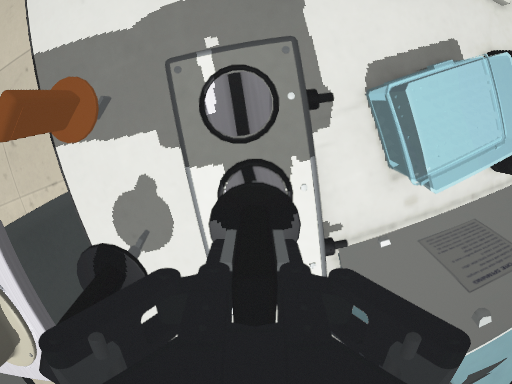

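```bash
python3 - <<'E'
from h import *
cc=cam('wrist');sc=.0002
X,Y=np.meshgrid(np.arange(700),np.arange(600))
wx=.593-Y*sc;wy=.225-X*sc
R,_=cv2.Rodrigues(np.array(cc['rvec'],float));Pc=np.stack([wx,wy,np.full_like(wx,.0575)],-1)@R.T+np.array(cc['tvec'],float).ravel()
r=np.hypot(Pc[...,0],Pc[...,1]);th=np.arctan2(r,Pc[...,2]);K=np.array(cc['camera_matrix'])
u=(K[0,0]*th*Pc[...,0]/r+K[0,2]).astype(np.float32);v=(K[1,1]*th*Pc[...,1]/r+K[1,2]).astype(np.float32)
cv2.imwrite('pics/rectw6.png',cv2.remap(cc['img'],u,v,cv2.INTER_CUBIC)[:,:,::-1])
E
```

```text
(no output)
```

View pics/rectw6.png

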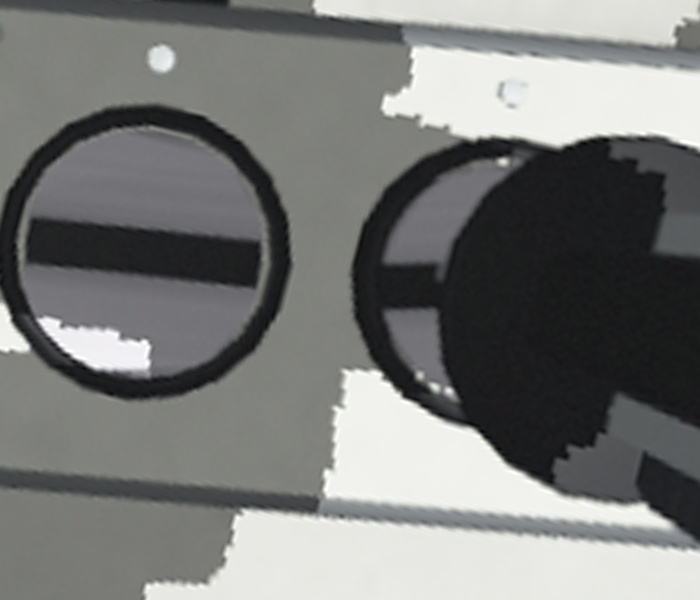

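The middle slot's visible end, at about (410,285), runs nearly level, while the row slopes about 5°. It is therefore about 5° short of in line, so I'll turn 5° more, then ease back to centre the blade and lift.

apply_moves --moves '[0,0,0,0,0,3,1,0,0,0,0,0,5,1,0,0,0,0,0,5,1,0,0,0,0,0,0,1,0,0,0,0,0,-6,1,0,0,0,0,0,-6,1,0,0,-10,0,0,-6,1,0,0,-30,0,0,-6,1,0,0,-70,0,0,-6,1,0,0,-110,0,0,-6,1,0,0,-120,0,0,-6,1,0,0,-120,0,0,-6,1]'

```text
clock: 13.48
eef_pos: [0.5334, 0.1212, 0.264]
eef_rot: [-0.0, 0.759, 0.651, -0.0]
force: [-0.2, -0.5, -1.1]
width: 0.177
```

```bash
python3 - <<'E'
from h import *
s=robot.sense();print(s['clock'],s['eef_pos'],s['force'],s['width'],yaw())
cc=cam('wrist');sc=.0004
X,Y=np.meshgrid(np.arange(700),np.arange(450))
wx=.613-Y*sc;wy=.26-X*sc
R,_=cv2.Rodrigues(np.array(cc['rvec'],float));Pc=np.stack([wx,wy,np.full_like(wx,.0575)],-1)@R.T+np.array(cc['tvec'],float).ravel()
r=np.hypot(Pc[...,0],Pc[...,1]);th=np.arctan2(r,Pc[...,2]);K=np.array(cc['camera_matrix'])
u=(K[0,0]*th*Pc[...,0]/r+K[0,2]).astype(np.float32);v=(K[1,1]*th*Pc[...,1]/r+K[1,2]).astype(np.float32)
cv2.imwrite('pics/rectw7.png',cv2.remap(cc['img'],u,v,cv2.INTER_CUBIC)[:,:,::-1])
cam('scene','s7.png')
a=cv2.imread('pics/s7.png');cv2.imwrite('pics/s7c.png',cv2.resize(a[100:240,170:338],(720,600),interpolation=3))
print(to([.4822,-.1668,.2645],152))
E
```

```text
13.475 [0.53337279 0.12115388 0.26404765] [-0.17925156 -0.53924532 -1.08862945] 0.17744932383290146 (np.float64(81.21879180389215), array([-2.47716798e-04, -1.07333038e-04, -9.99999964e-01]))
(array([-292.3,   -6.4,   -1.6]), array([-1.500e-01, -7.000e-02, -7.077e+01]))
```

View pics/rectw7.png

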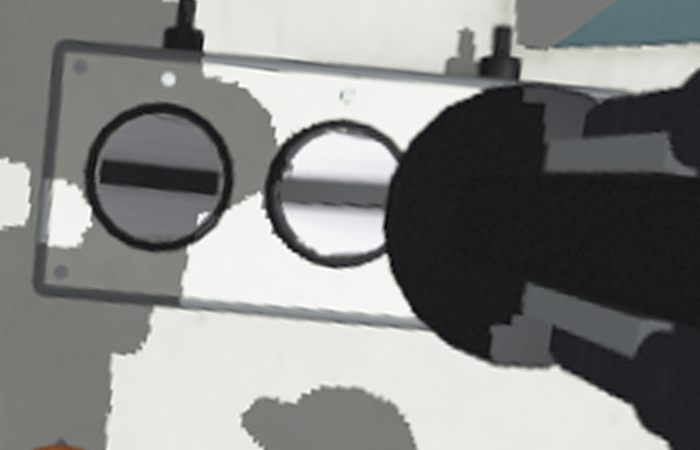

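View pics/s7c.png

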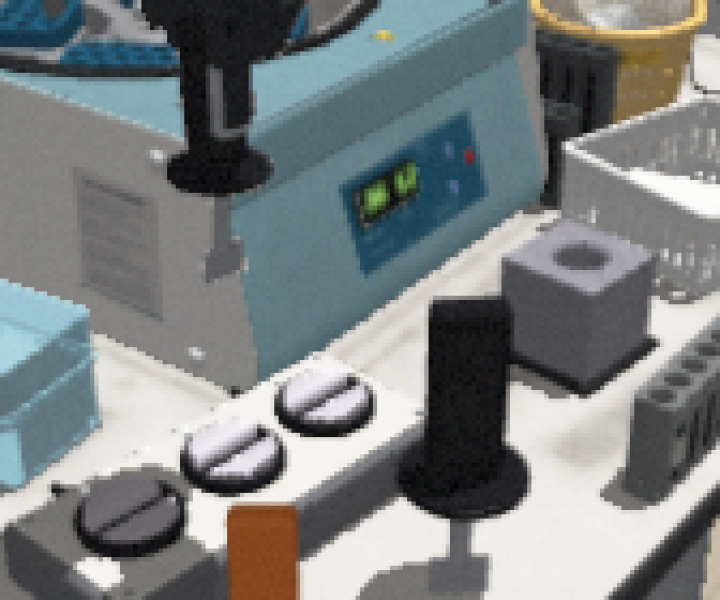

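All three slots now look in line, and the driver is held upright. I'll return it to the stand.

apply_moves --moves '[-15,0,0,0,0,0,1,-55,-1,0,0,0,0,1,-105,-2,0,0,0,0,1,-155,-3,0,0,0,0,1,-205,-4,0,0,0,0,1,-250,-5,0,0,0,0,1,-280,-6,0,0,0,0,1,-292,-6,0,0,0,0,1,-292,-6,0,0,0,0,1,-292,-6,60,0,0,0,1,-292,-6,64,0,0,0,1,-292,-6,64,0,0,0,1]'

```text
clock: 15.08
eef_pos: [0.4839, -0.1661, 0.2018]
eef_rot: [0.001, 0.759, 0.652, 0.0]
force: [0.1, 0.3, -1.4]
width: 0.18
```

```bash
python3 - <<'E'
from h import *
s=robot.sense();print(s['clock'],s['eef_pos'],s['force'],s['width'],yaw())
c=cam('wrist','w8.png');print([(p['pixel'],p['confidence']) for p in robot.pinpoint('stand_hole','wrist')])
P=cloud(c,True);near=np.hypot(P[...,0]-.48,P[...,1]+.166)<.06
m=near&(P[...,2]>.068)&(P[...,2]<.079);print(cv2.minAreaRect(P[m][:,:2].astype(np.float32)))
p=s['eef_pos']
c=cam('scene','s8.png')
for w in [p+[0,0,-.0935],[.4815,-.167,.075]]:
  uv,_=cv2.projectPoints(np.array(w)[None],np.array(c['rvec'],float),np.array(c['tvec'],float),np.array(c['camera_matrix'],float),None);print((uv.ravel()-[250,90])*5)
a=cv2.imread('pics/s8.png');cv2.imwrite('pics/s8c.png',cv2.resize(a[90:210,250:370],(600,600),interpolation=3))
E
```

```text
15.075 [ 0.48386459 -0.16614709  0.20176562] [ 0.11234717  0.27844215 -1.44408098] 0.1804271666877749 (np.float64(81.30994026976134), array([ 1.20711889e-03, -6.33404779e-04, -9.99999071e-01]))
[([188.0, 249.6], 0.94)]
((0.48286426067352295, -0.15569260716438293), (0.052818916738033295, 0.07508713752031326), 85.69200897216797)
[275.4158161  291.82306738]
[275.21027053 343.76744026]
```

View pics/s8c.png

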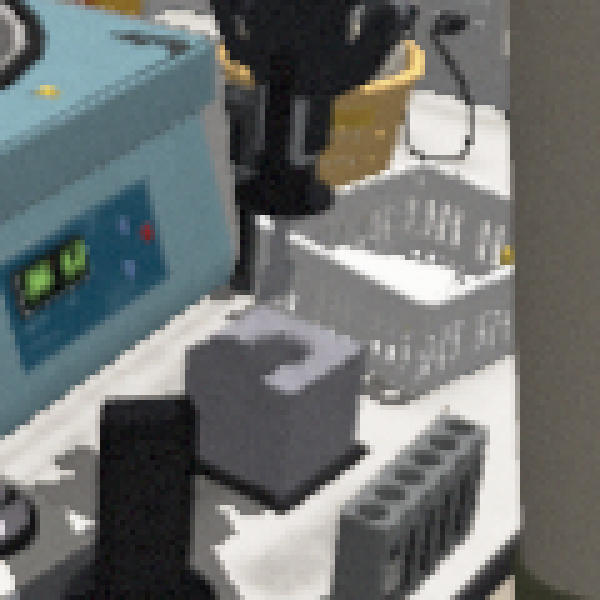

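View pics/w8.png

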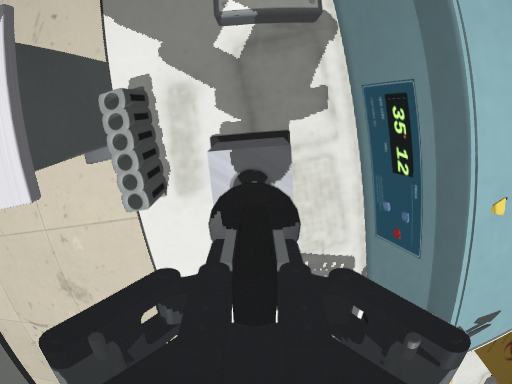

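The projected tip and hole line up in the scene crop at about (275,292) and (275,344). I'll make a small correction of about 2 mm and insert.

apply_moves --moves '[-1,-1.5,5,0,0,0,1,-1,-1.5,20,0,0,0,1,-1,-1.5,35,0,0,0,1,-1,-1.5,50,0,0,0,1,-1,-1.5,65,0,0,0,1,-1,-1.5,80,0,0,0,1,-1,-1.5,88,0,0,0,1,-1,-1.5,92,0,0,0,1,-1,-1.5,92,0,0,0,1]'

```text
clock: 16.35
eef_pos: [0.4818, -0.1674, 0.1087]
eef_rot: [0.0, 0.759, 0.651, 0.0]
force: [-0.3, 0.2, -1.7]
width: 0.178
```

```bash
python3 - <<'E'
from h import *
s=robot.sense();print(s['clock'],s['eef_pos'],s['force'],s['width'],s['ft_torque'])
cam('scene','s9.png')
a=cv2.imread('pics/s9.png');cv2.imwrite('pics/s9c.png',cv2.resize(a[90:210,250:370],(600,600),interpolation=3))
E
```

```text
16.35 [ 0.48184111 -0.16736354  0.10865974] [-0.30331996  0.16430544 -1.66396388] 0.17783643304795804 [-0.03612356 -0.00584713  0.01198048]
```

View pics/s9c.png

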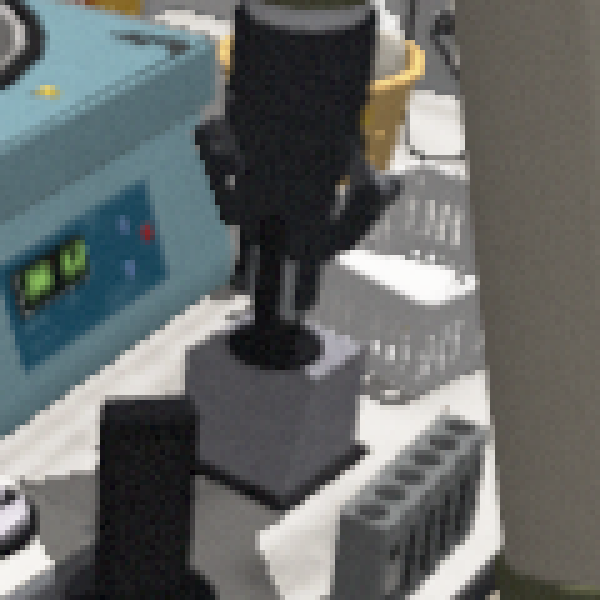

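The collar is down at the block's top (crop about (275,345)) and only the tool's weight shows. I'll open the gripper and withdraw.

apply_moves --moves '[0,0,0,0,0,0,0.8,0,0,0,0,0,0,0.5,0,0,0,0,0,0,0,0,0,0,0,0,0,0,0,0,0,0,0,0,0,0,0,0,0,0,0,0,0,0,0,0,0,0,0,0,0,-10,0,0,0,0,0,0,-40,0,0,0,0,0,0,-90,0,0,0,0,0,0,-140,0,0,0,0,0,0,-150,0,0,0,0,0,0,-150,0,0,0,0]'

```text
clock: 18.02
eef_pos: [0.4816, -0.1672, 0.2586]
eef_rot: [0.0, 0.759, 0.651, 0.0]
force: [0.0, 0.7, 0.1]
width: 1.001
```

```bash
python3 - <<'E'
from h import *
s=robot.sense();print(s['clock'],s['eef_pos'],s['force'],s['width'])
a=cam('scene','s10.png')
for n in ['scene','wrist']:
  c=cam(n,n+'10.png');P=cloud(c,n=='wrist');near=np.hypot(P[...,0]-.482,P[...,1]+.167)<.05
  for lo,hi in [(.068,.079),(.079,.09),(.15,.17)]:
    m=near&(P[...,2]>lo)&(P[...,2]<hi);q=P[m][:,:2].astype(np.float32)
    if len(q)>3: print(n,lo,len(q),np.median(P[m][:,2]),cv2.minAreaRect(q))
a=cv2.imread('pics/s10.png');cv2.imwrite('pics/s10c.png',cv2.resize(a[90:250,170:350],(720,600),interpolation=3))
E
```

```text
18.025 [ 0.48156094 -0.1671863   0.25856953] [0.02504071 0.68463909 0.0828915 ] 1.0008277022567345
scene 0.068 248 0.07453564484222033 ((0.4806651771068573, -0.1673288494348526), (0.07860112190246582, 0.07723632454872131), 87.25706481933594)
scene 0.079 102 0.08034751515014635 ((0.47868233919143677, -0.16130538284778595), (0.05156419426202774, 0.05092940852046013), 31.983440399169922)
scene 0.15 52 0.1569972071996516 ((0.4803648293018341, -0.1648094654083252), (0.03159983456134796, 0.015123882330954075), 79.70806884765625)
wrist 0.068 3403 0.07391633259171045 ((0.4825465679168701, -0.16735796630382538), (0.07644724100828171, 0.0754862129688263), 85.8550796508789)
wrist 0.079 315 0.07934157831918061 ((0.4829588532447815, -0.1651867777109146), (0.049980103969573975, 0.053760431706905365), 84.26751708984375)
wrist 0.15 721 0.15795067076308142 ((0.48304808139801025, -0.16575570404529572), (0.03150003030896187, 0.015884296968579292), 81.53772735595703)
```

View pics/s10c.png

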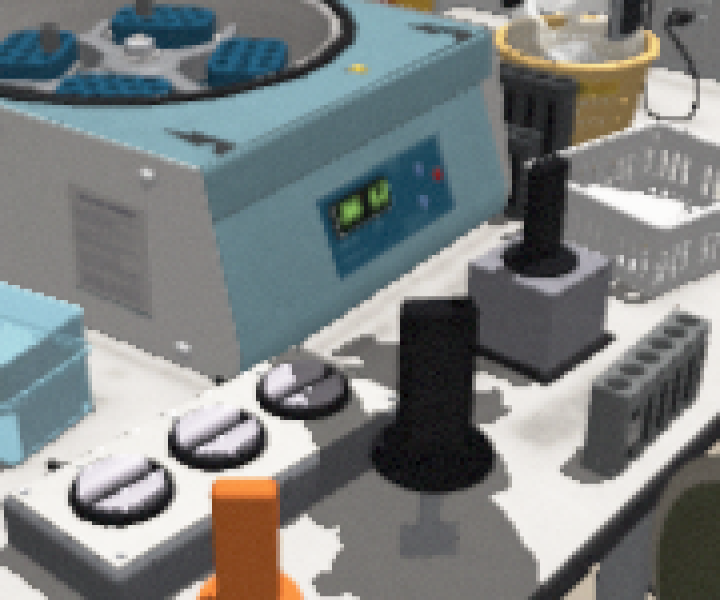

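The driver stands upright in its stand with the top of its handle at 0.158, as at the start. All three slots lie in line and the gripper is clear, so I'll hand in.

```bash
python3 -c "
from workcell import robot
print(robot.hand_in(), robot.sense()['clock'])"
```

```text
the job is handed in; nothing more can be done
the job is handed in; nothing more can be done
```

I took the smaller black screwdriver from its stand, put its blade in the crosswise middle switch and turned that switch clockwise. The first turn left the slot about 5° short of in line by the picture, so I turned 5° more. I then lifted the blade out, put the driver back in its stand, opened the gripper and moved clear. The job was handed in at about 18 s of the 54 s; the hand-in gives no verdict.

- **Switches:** in the last pictures all three slots lie in line by eye. I never measured the dial angles more closely than that.
- **Screwdriver:** it stands upright in the stand with its collar on the block. The top of the handle is 0.158 m above the bench, the same as at the start. The handle is within about 2 mm of the hole's axis.
- **Contact:** the force readings I took stayed at about 4 N or less, and the gripper ended fully open and about 90 mm above the handle.
- **Disagreement:** the three cameras differed by 2–4 mm on the unit and stand positions. That was inside the play of the slot and the hole.

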